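Lengthen the duct-brush pole by one hole and prove the lock

TASK

The exhaust duct needs brushing: lengthen the telescopic brush pole in the bench rest by one hole. Squeeze its spring button in flush and draw the handle section out until the button snaps into the next hole, then push the handle back against the locked button with about 10 N for half a second to prove that it holds. Be gentle: never load the button along the pole with more than about 25 N, leave the other things on the table alone, and let go of the pole at the end.

Things in the scene. Friction and masses are not known exactly. Their poses are not given: they have to be found in the camera images.
- pole_rest: Bench rest that holds the pole: plywood board 150 x 560 x 18 mm, fixed to the table, with two black clamps and a fork. Origin at table height below the button. y runs along the pole towards the rubber grip (the way the handle moves to lengthen the pole), x is level, the way the button points, z up. The pole's axis is level, 95 mm above the table, over x = 0; 77 mm is free below it.
- fork (a point): Top of the black fork, 22 mm wide along the pole, that steadies the handle section 170 mm from the button on the grip's side; its prongs stand 3 mm above the pole's axis. Between it and the ferrule nothing stands within 60 mm either side of the pole. Axes as pole_rest.
- brush_section: Brush section: steel tube 27 mm across, held fast by the clamps (centred 195 and 300 mm from the button), with a round black duct brush, 104 mm across, at its end (375 to 505 mm from the button). Its other end runs inside the handle section and carries the spring button. Origin and axes as pole_rest.
- handle_tube: Handle section: aluminium tube 32 mm across that slides over the brush section and cannot turn. Origin on its axis at the first hole; axes as pole_rest. Along y: mouth -128, black ferrule 38 mm across to -100, next hole between -51 and -69 (hand-drilled, varies), unused holes +60, +120, rubber grip +235 to +360 mm. Holes 12.5 mm across. Sliding takes about 3 to 8 N.
- handle_slide (a joint): How far the handle section is drawn out from its starting hole, m. About 0 at the start (button in the first hole), grows as the pole gets longer; the next hole comes over the button somewhere between 0.051 and 0.069. End stops at -0.02 and 0.09.
- button (a joint): How far the spring button is pressed in, m: 0 fully out (5 mm proud of the tube), 0.005 flush, 0.007 riding under the tube's 2 mm wall, 0.0085 at most. Spring 3.5 N when out, 8.5 N under the wall. Standing out it locks the tube; pressed flush (within 1 mm), its dome lets the tube ride over it when pulled along with some 10 to 20 N.
- button_give (a joint): How far the button yields along the pole in its spring clip, m: positive towards the handle, negative towards the brush, about 20 N per mm; 0 when unloaded.
- button_tip (a point): Outer end of the spring button: steel dome 10 mm across, pointing level out of the tube's side, 95 mm above the table, 21 mm from the pole's axis when out. Axes as pole_rest. Two fingers squeezing the tube level from above, one on the button and one opposite, press it flush. It belongs to the brush section and does not travel with the handle.
- screwdriver: Bystander: screwdriver with black handle, 170 mm long, lying on the rest's board beside the clamps; leave it alone. Origin at its middle, on the board.
- cupping_bowl: Bystander: white cupping bowl, 84 mm across, 62 mm high, standing beside the pole on the button's side. Origin under its centre.
- clip_tray: Bystander: shallow grey tray with four compartments, 90 x 130 x 28 mm, beside the handle on the button's side. Origin under its centre.
- scoop: Bystander: steel measuring scoop, 62 mm across, 45 mm high, handle reaching 115 mm from its centre, standing on the robot's side of the pole. Origin under the cup's centre.
- spare_brush: Bystander: spare round brush head, 75 mm across, 126 mm high, standing on end beside the brush section. Origin under its centre.

How it is judged (in metres and radians):
On the way, in this order (a step that is already met when the one before it is completed fails the run):
1. the button is pressed in and the handle has been drawn off its first hole (value of joint button above 0.005 m and value of joint handle_slide above 0.015 m), for 0.02 s.
2. the button has snapped out through the next hole (value of joint button below 0.0015 m and value of joint handle_slide between 0.046 and 0.074 m), for 0.05 s.
3. the handle is pushed back towards the brush against the locked button with more than 6 N (all of step 2 and contact force between handle_tube and brush_section above 6 N and value of joint button_give below -0.0002 m), for 0.25 s.
At the end, for the whole second after the job is handed in: The button stands fully out (within 1.5 mm) through the next hole, with the handle 46 to 74 mm farther out than at the start and at rest, after the handle has been pushed back on the locked button with more than 6 N for 0.25 s; the pole is released (all of step 2 and velocity of joint handle_slide between -0.005 and 0.005 m/s); the robot touches nothing.
It fails at once if the button is loaded by the handle tube with more than 30 N (contact force between handle_tube and brush_section above 30 N).
It fails at once if a bystander is moved by more than 20 mm (distance of any of screwdriver, cupping_bowl, clip_tray, scoop, spare_brush from where it was at the start of the episode above 0.02 m).
It also fails if it takes over 42 s, if anything falls off the work surface, if the arm or the gripper's body presses on something with over 40 N, if the wrist force passes 120 N, or if a joint passes its speed limit or range.

ROBOT

A 6-joint arm with a two-finger parallel gripper is mounted at the origin on the work surface. World frame = base frame: x ahead of the robot, y to its left, z up, the work surface at z = 0. Lengths are in mm, angles in rad, forces in N, time in s.
With the tool pointing down it reaches from about 375 to 825 mm from the base axis. Payload 5.5 kg.
Tool frame: the origin (TCP) lies midway between the tips of the shut fingers; the grasp point (between the pads) lies 19 mm behind it; z points along the fingers, y is the direction in which the jaws open and shut (so a half turn about z gives the same grasp; the last joint's range is limited). The gripper opens to 85 mm and grips with 20 to 120 N. Pads are 22 mm wide; open, the fingers measure 114 mm over their backs; the gripper's body (76 mm by 85 mm) begins 54 mm behind the grasp point. The pads swing forward as they close: fully open they stand 13 mm farther back than shut.
Start: joints at [-1.202, 0.314, -0.047, 1.21, 0, 1.571], TCP at [216.294, -559.653, 231.299] pointing down, gripper open.
Joint ranges: [-2.67, 2.67], [-0.69, 1.73], [-1.03, 1.25], [-2.08, 2.16], [-1.42, 1.45], [-3.14, 3.14]. Speed limits (rad/s): [2.39, 2.39, 3.01, 3.14, 3.14, 3.14].

INTERFACE

Orientations are given as a unit quaternion [x, y, z, w].
In Python, from bench import movep, move_linear, move_j, grip, sleep, ik, capture, camera_info, PlanningError, hand_in, current_time, current_joint_pos, current_qvel, current_joint_efforts, current_tcp_pos, current_tcp_rot, current_wrist_force, current_moment, current_width gives the robot as it stands. Calls block until the motion is done:
- movep(position, orientation): joint-space move of the TCP to a pose.
- move_linear(position, attitude=None, max_speed=150, guard=None): straight line of the TCP; attitude=None keeps the orientation; max_speed is the mean speed in mm/s. With guard (N) it stops when the force on the tool has changed by that much, and returns True; else False.
- move_j(angles): joint-space move.
- grip(opening): opening from 0.0 (shut) to 1.0 (fully open); the grip force is fixed at half the most; returns when the fingers have stopped.
- sleep(seconds).
- ik(position, orientation): joint angles nearest the present ones, or None.
- capture(name): name is "scene" or "top" or "wrist"; returns (picture, depth): 420x560x3 uint8, red, green, blue; 420x560 float32, mm along the optical axis (not along the pixel's ray), 0 where there is no reading.
- camera_info(name): a dict with "vertical_fov" (degrees; the focal length in pixels is half the picture's height over the tangent of half this angle, whatever the lens; pixels are square), "cx", "cy" (the principal point, pixels), "world_to_cam" (4x4, takes a point from world to camera coordinates). Camera axes: x right, y up, looking along -z (the intrinsics and any distortion apply to the point x, -y, -z); pixel columns grow to the right and rows downward; lengths in mm; the calibration is good to about 2 mm. The wrist camera is an equidistant fisheye: a pixel r from the principal point sees the ray r / f radians off the axis. A picture is of the moment at which its call begins: read the wrist's pose just before it. camera_info takes no time and is no camera call; for the wrist camera it gives the pose at the moment of the call.
A pose or a line that the arm cannot do raises PlanningError and nothing moves.
- hand_in(): hands the job in, once; it reports no verdict.
Readings, each from a call of its own:
- current_time(): time.
- current_joint_pos(): joint angles.
- current_qvel(): joint speeds.
- current_joint_efforts(): joint torques, N m.
- current_tcp_pos(): TCP position.
- current_tcp_rot(): TCP orientation.
- current_wrist_force(): force on the tool from outside, world axes, zero at the start.
- current_moment(): the same for the moment, N m.
- current_width(): opening from 0.0 (shut) to 1.0 (fully open).
Only numpy, scipy, OpenCV 4.12 (cv2) and the standard library are available. Lean on these libraries where they do the work, as an engineer would, in place of code of your own. Each camera call takes 0.05 s, during which the arm holds its last target. There are 200 camera calls.

## Working session

There is one attempt and no reset: what is moved stays moved. The work goes in short steps, each a Python script; the robot and the scene stay as the last script left them, time stands still between calls to the robot, and variables do not carry over. Pictures are saved under pics/ and viewed, about 8 in all and at most 12, crops included, and the job is handed in when it is done.

```bash
ls; mkdir -p pics; python3 - <<'E'
from bench import *
import numpy as np, cv2
ims=[]
for n in ("scene","top"):
    p,d=capture(n); cv2.imwrite(f"pics/{n}0.png",p[:,:,::-1]); np.save(f"pics/{n}0.npy",d)
    c=camera_info(n); print(n,c)
print(current_time(),current_tcp_pos(),current_tcp_rot(),current_wrist_force(),current_width())
E
```

```text
pics
scene {'vertical_fov': 44.014532020557645, 'cx': 279.2292951369495, 'cy': 212.12386096145934, 'world_to_cam': array([[ 4.94160118e-01,  8.69369790e-01, -1.39506650e-03,
        -2.76468736e+02],
       [-5.50704652e-01,  3.14267938e-01,  7.73278765e-01,
         2.89013079e+02],
       [ 6.72703622e-01, -3.81355257e-01,  6.34064669e-01,
        -1.43905785e+03],
       [ 0.00000000e+00,  0.00000000e+00,  0.00000000e+00,
         1.00000000e+00]])}
top {'vertical_fov': 55.95299365468858, 'cx': 282.5064754330914, 'cy': 216.81003728164492, 'world_to_cam': array([[-5.02440324e-03, -9.99983657e-01,  2.72787135e-03,
        -5.57787199e+01],
       [ 9.96404736e-01, -4.77567747e-03,  8.45860158e-02,
        -5.87900386e+02],
       [-8.45716060e-02,  3.14305819e-03,  9.96412447e-01,
        -7.41675985e+02],
       [ 0.00000000e+00,  0.00000000e+00,  0.00000000e+00,
         1.00000000e+00]])}
0.1 [ 216.0872858  -559.18415649  230.51490842] [ 9.83054018e-01  1.83314471e-01 -1.44474815e-04 -7.62792958e-04] [1.26407884 0.74875681 0.60310589] 1.0002393609019822
```

View pics/scene0.png

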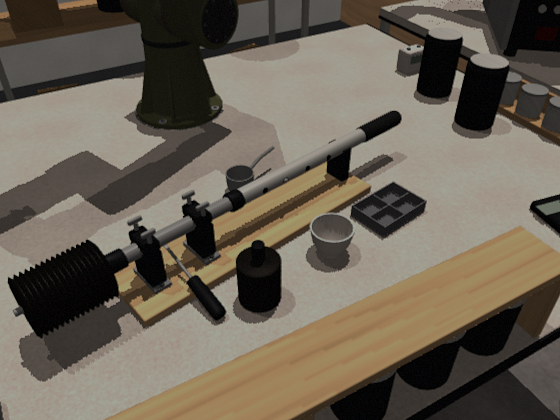

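View pics/top0.png

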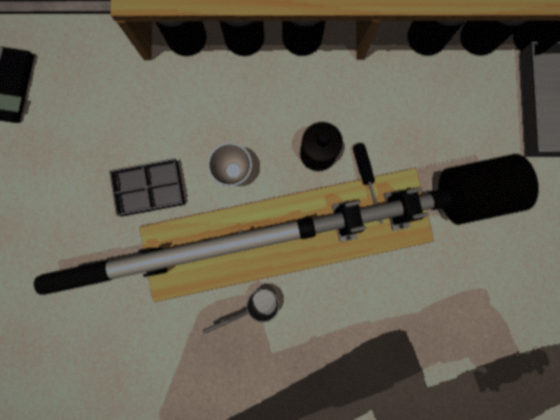

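Pole runs roughly along world +y (image left in top view): ferrule at about (307,228), grip/tube joint at (109,270), bowl (231,164), tray (148,187), scoop (264,302). In the scene view the button should be on the far (+x) side of the tube near (285,180). Now the axis fit.

```bash
cat > h.py <<'E'
import numpy as np, cv2
from bench import *
def foc(c): return 210/np.tan(np.radians(c["vertical_fov"])/2)
def cloud(c,d):
    v,u=np.mgrid[:420,:560]; f=foc(c)
    P=np.stack([(u-c["cx"])/f*d,-(v-c["cy"])/f*d,-d],-1)
    M=np.linalg.inv(c["world_to_cam"]); return P@M[:3,:3].T+M[:3,3]
def rayplane(c,u,v,z):
    f=foc(c); M=np.linalg.inv(c["world_to_cam"])
    r=M[:3,:3]@np.array([(u-c["cx"])/f,-(v-c["cy"])/f,-1]); o=M[:3,3]
    return o+r*(z-o[2])/r[2]
E
python3 - <<'E'
from h import *
for n in ("top","scene"):
    c=camera_info(n); d=np.load(f"pics/{n}0.npy"); im=cv2.imread(f"pics/{n}0.png").astype(int)
    W=cloud(c,d); g=im.sum(2)/3
    if n=="top":
        m=(W[...,2]>80)&(W[...,2]<125)&(np.arange(560)[None]>115)&(np.arange(560)[None]<298)&(np.arange(420)[:,None]>200)&(np.arange(420)[:,None]<300)
        cols=[u for u in range(120,296,4)]; pts=[]
        for u in cols:
            r=np.where(m[:,u])[0]
            if len(r)>8: pts.append(rayplane(c,u,(r.min()+r.max())/2,95)); 
            if u%32==0: print(u,len(r),W[r,u,2].max())
        pts=np.array(pts); k=np.polyfit(pts[:,1],pts[:,0],1); res=pts[:,0]-np.polyval(k,pts[:,1]); print("axis x=k*y+b",k,res.std(),np.percentile(W[m][:,2],95))
        # brightness profile along axis
        y=np.arange(-250,400,1.0); f=foc(c)
        X=np.stack([np.polyval(k,y),y,np.full_like(y,111)],1)@c["world_to_cam"][:3,:3].T+c["world_to_cam"][:3,3]
        uu=f*X[:,0]/-X[:,2]+c["cx"]; vv=-f*X[:,1]/-X[:,2]+c["cy"]
        pr=cv2.remap(g.astype(np.float32),uu.astype(np.float32)[None],vv.astype(np.float32)[None],1)[0]
        for a in range(0,650,4): print(int(y[a]),int(pr[a]),end="; ")
        print()
    # bystander positions
    if n=="top":
        for name,u,v,z in (("bowl",231,164,62),("tray",148,187,28),("scoop",264,302,45)): print(name,rayplane(c,u,v,z))
im=cv2.imread("pics/scene0.png")[130:260,200:400]
cv2.imwrite("pics/crop1.png",cv2.resize(im,(800,520),interpolation=cv2.INTER_CUBIC))
E
```

```text
128 18 111.96425701670762
160 18 110.22179562402664
192 19 111.15793798519712
224 19 110.9780294320883
256 19 110.06091596747262
288 19 110.96713633590718
axis x=k*y+b [-2.10466343e-01  5.42322026e+02] 1.037797451410879 111.21473444758428
-250 92; -246 91; -242 92; -238 91; -234 92; -230 93; -226 91; -222 91; -218 91; -214 91; -210 92; -206 92; -202 91; -198 92; -194 69; -190 11; -186 13; -182 12; -178 14; -174 16; -170 15; -166 11; -162 73; -158 93; -154 94; -150 94; -146 95; -142 95; -138 96; -134 95; -130 94; -126 97; -122 96; -118 97; -114 85; -110 21; -106 13; -102 14; -98 16; -94 18; -90 16; -86 57; -82 130; -78 135; -74 136; -70 137; -66 136; -62 136; -58 136; -54 137; -50 136; -46 137; -42 138; -38 136; -34 137; -30 137; -26 137; -22 136; -18 136; -14 137; -10 136; -6 138; -2 137; 2 137; 6 137; 10 138; 14 136; 18 136; 22 136; 26 137; 30 137; 34 138; 38 138; 42 136; 46 138; 50 137; 54 137; 58 138; 62 137; 66 136; 70 137; 74 136; 78 136; 82 137; 86 139; 90 135; 94 137; 98 137; 102 138; 106 137; 110 138; 114 136; 118 137; 122 137; 126 136; 130 136; 134 137; 138 137; 142 137; 146 136; 150 136; 154 136; 158 135; 162 136; 166 134; 170 136; 174 136; 178 135; 182 136; 186 135; 190 136; 194 135; 198 135; 202 135; 206 134; 210 134; 214 134; 218 135; 222 134; 226 134; 230 134; 234 133; 238 133; 242 100; 246 14; 250 7; 254 11; 258 11; 262 9; 266 8; 270 11; 274 12; 278 9; 282 12; 286 10; 290 10; 294 8; 298 9; 302 10; 306 5; 310 10; 314 9; 318 6; 322 9; 326 11; 330 10; 334 10; 338 10; 342 9; 346 9; 350 10; 354 9; 358 11; 362 29; 366 112; 370 126; 374 126; 378 122; 382 123; 386 122; 390 122; 394 123; 398 123; 
bowl [683.82203885  37.05360011  62.        ]
tray [646.72009816 202.28946284  28.        ]
scoop [427.55462589 -23.48872922  45.        ]
```

View pics/crop1.png

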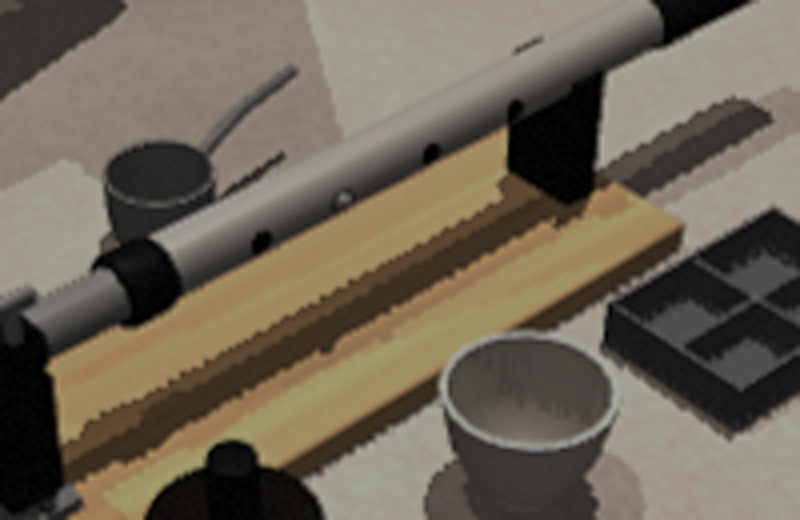

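The crop shows the bright button at crop (343,198), i.e. scene (285.8,179.5); the next hole at (262,242), and unused holes at (432,153) and (515,110). The ferrule (27 mm) and the ferrule-to-grip span (335.7 against 335) check out, so I hover over the button and take a wrist picture.

```bash
cat >> h.py <<'E'
EY=np.array([-.2105,1,0]); EY/=np.linalg.norm(EY); EX=np.array([EY[1],-EY[0],0])
O=np.array([539.75,12.2,0])
a=np.arctan2(EY[1],EY[0])/2
Q=np.array([np.cos(a),np.sin(a),0,0])
def fp(): w=np.array(current_wrist_force()); return np.round([w@EX,w@EY,w[2]],2)
E
python3 - <<'E'
from h import *
c=camera_info("scene")
# intersect rays with the vertical plane / height 95 and express in rest axes
for n,u,v in (("button",343,198),("next",262,242),("+60",432,153),("+120",515,110)):
    p=rayplane(c,200+u/4-.4,130+v/4-.4,95)-O; print(n,p@EX,p@EY)
print("grip end/ferr ok"); 
P=O+[0,0,200]; print(ik(P,Q))
movep(P,Q); print(current_time(),current_tcp_pos(),current_tcp_rot(),Q,fp())
ci=camera_info("wrist"); p,d=capture("wrist"); np.save("pics/w1.npy",d); cv2.imwrite("pics/w1.png",p[:,:,::-1]); print(ci)
E
```

```text
button 12.847683018813772 3.6224382222549463
next 13.841946754415543 -49.06588321649386
+60 13.827499474565162 62.95193302431503
+120 14.117004262673472 122.20334016988934
grip end/ferr ok
[ 0.02259921  0.21584642 -0.24754025  1.10740966  0.          1.38592451]
2.4417 [539.87104189  11.40311072 200.07466574] [ 6.30603059e-01  7.76105509e-01 -3.76429632e-05  1.40032433e-04] [0.63008499 0.77652618 0.         0.        ] [0.21 0.09 0.24]
{'vertical_fov': 65.70646984690485, 'cx': 282.182120253506, 'cy': 207.07364037824445, 'world_to_cam': array([[ 9.78859512e-01,  2.04533226e-01, -4.64806518e-04,
        -5.31445784e+02],
       [-1.95702386e-01,  9.35931285e-01, -2.92802334e-01,
         1.23090312e+02],
       [-5.94527791e-02,  2.86703313e-01,  9.56172880e-01,
        -3.20321987e+02],
       [ 0.00000000e+00,  0.00000000e+00,  0.00000000e+00,
         1.00000000e+00]])}
```

View pics/w1.png

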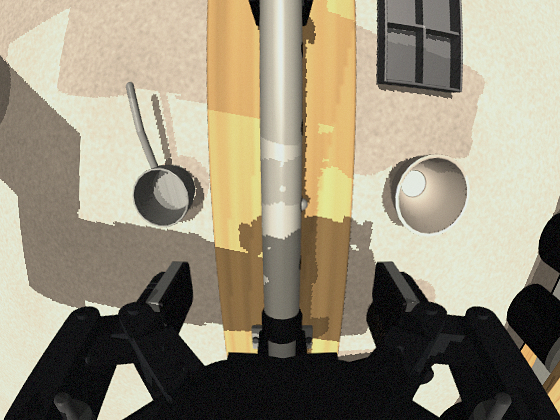

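Wrist view: button dome on the tube's right side at about (304,203); ferrule at (281,333), its upper edge at row ~317; tube edges at about columns 263/302. Measure these with the fisheye model.

```bash
cat >> h.py <<'E'
def fishray(c,u,v):
    x,y=u-c["cx"],v-c["cy"]; r=np.hypot(x,y); t=r/foc(c); s=np.sin(t)/max(r,1e-9)
    M=np.linalg.inv(c["world_to_cam"]); return M[:3,3],M[:3,:3]@np.array([x*s,-y*s,-np.cos(t)])
def fishplane(c,u,v,z):
    o,r=fishray(c,u,v); return o+r*(z-o[2])/r[2]
E
python3 - <<'E'
from h import *
c=camera_info("wrist"); im=cv2.imread("pics/w1.png")
g=im.astype(int).sum(2)/3; hsv=cv2.cvtColor(im,cv2.COLOR_BGR2HSV)
rel=lambda p:np.round([(p-O)@EX,(p-O)@EY],1)
print("button",rel(fishplane(c,304,203,95)))
print("ferr edge", [rel(fishplane(c,281,v,111)) for v in (314,317,320)])
# tube edges: rays tangent to the cylinder -> angle bisector approx: left/right edge from low saturation run around col 281
for v in (110,130,155,180,205,225,245,270,295):
    s=hsv[v,240:325,1].astype(int); u0=281-240; L=u0
    while s[L]<60 and L>0:L-=1
    R=u0
    while s[R]<60 and R<84:R+=1
    o,rl=fishray(c,240+L+.5,v); _,rr=fishray(c,240+R-.5,v); 
    m=rl/np.linalg.norm(rl)+rr/np.linalg.norm(rr); p=o+m*(95-o[2])/m[2]; print(v,240+L,240+R,rel(p))
d=np.load("pics/w1.npy"); print("depth tube",d[200,281],d[203,304])
cv2.imwrite("pics/w1c.png",cv2.resize(im[150:340,240:330],None,fx=3,fy=3,interpolation=cv2.INTER_CUBIC))
E
```

```text
button [17.9  2.2]
ferr edge [array([ -0.5, -92.5]), array([ -0.5, -95.8]), array([ -0.5, -99.1])]
110 260 302 [-0.1 75. ]
130 259 302 [-0.5 59.7]
155 260 302 [-0.2 40.5]
180 260 301 [-0.6 20.9]
205 261 307 [2.1 0.6]
225 261 301 [ -0.3 -16.3]
245 262 300 [ -0.4 -34. ]
270 262 300 [ -0.5 -57.5]
295 263 299 [ -0.5 -83.1]
depth tube 240.62915 252.85577
```

View pics/w1c.png

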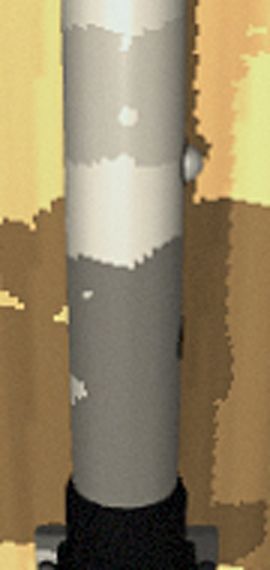

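The crop shows the button at crop (192,162), i.e. wrist (304,204): about +2 mm along the pole from my estimate, with the axis offset −0.4 mm. Correct the origin, descend and squeeze.

```bash
cat >> h.py <<'E'
O=O-0.3*EX+2.0*EY
def s(): return round(float((np.array(current_tcp_pos())-O)@EY),2)
E
python3 - <<'E'
from h import *
print(move_linear(O+[0,0,73.5],Q,max_speed=90,guard=12), current_tcp_pos(), fp())
grip(0.0); sleep(.2)
p=np.array(current_tcp_pos())-O
print(current_time(),current_width(),current_width()*85,p@EX,p@EY,p[2],fp(),current_moment())
ci=camera_info("wrist"); p,d=capture("wrist"); cv2.imwrite("pics/w2.png",p[:,:,::-1])
E
```

```text
False [539.57434048  14.12066449  74.07415337] [ 0.52  1.13 -0.61]
4.8 0.35768712288406274 30.40340544514533 -0.6351572210991008 -0.06100614086271872 74.13592794769055 [-3.67  0.21  9.2 ] [-0.15700345  1.12211916  0.03315422]
```

View pics/w2.png

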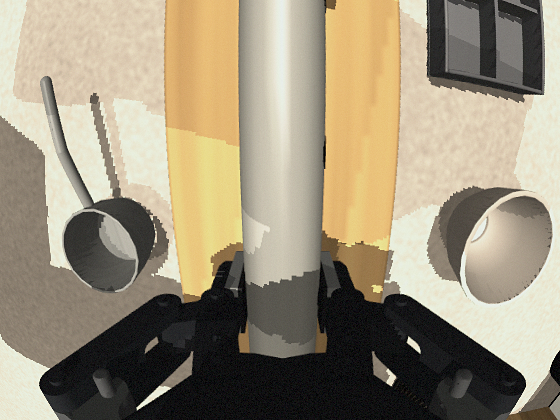

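The pads hold the tube at about 30 mm opening (37 mm would mean the button still stood out), the tube looks squarely gripped and the button is hidden between the pads. Pull gently.

```bash
python3 - <<'E'
from h import *
P=np.array(current_tcp_pos()); np.save("P0.npy",P)
for t in (0.5,1,1.5,2,2.5,3,3.5,4,5,6,8):
    g=move_linear(P+t*EY,max_speed=8,guard=12); print(t,g,s(),fp(),round(current_width()*85,2),current_time())
    if g or abs(fp()[1])>27: break
E
```

```text
0.5 True -0.06 [ 1.47 -0.87  4.46] 30.34 5.0583
```

```bash
python3 - <<'E'
from h import *
P=np.load("P0.npy")
for t in (0.5,1,1.5,2,2.5,3,3.5,4,5,6,8):
    g=move_linear(P+t*EY,max_speed=8,guard=26); f=fp(); print(t,g,s(),f,round(current_width()*85,2),current_time())
    if g or abs(f[1])>26: break
E
```

```text
0.5 False -0.03 [-0.35 -2.93  3.18] 30.14 5.3333
1 False 0.29 [-0.88 -4.68  2.75] 30.38 5.5833
1.5 False 0.55 [-0.08 -5.59  2.92] 30.43 5.8333
2 False 0.94 [ 0.12 -6.6   2.27] 30.29 6.0833
2.5 False 1.42 [-0.01 -6.06  2.93] 30.42 6.3333
3 False 1.94 [-0.3  -6.13  2.86] 30.56 6.5833
3.5 False 2.16 [-1.22 -6.74  2.42] 30.77 6.8333
4 False 2.88 [ 0.08 -5.72  2.28] 30.84 7.0833
5 False 3.47 [-0.2  -7.62  1.14] 30.43 7.3583
6 False 4.39 [ 0.35 -7.74  1.63] 30.48 7.6333
8 False 5.1 [  0.19 -12.95   1.8 ] 30.46 8.0333
```

```bash
python3 - <<'E'
from h import *
P=np.load("P0.npy")
for t in (9,10,11,12,13,14,16,18,21,25,30):
    g=move_linear(P+t*EY,max_speed=10,guard=26); f=fp(); print(t,g,s(),f,round(current_width()*85,2),current_time())
    if g or abs(f[1])>26: break
p,d=capture("wrist"); cv2.imwrite("pics/w3.png",p[:,:,::-1])
E
```

```text
9 False 7.38 [ 0.34 -7.49  2.78] 30.4 8.2833
10 False 9.06 [-0.63 -5.4   3.78] 30.48 8.5333
11 False 10.43 [-1.06 -4.94  1.93] 30.54 8.7833
12 False 11.35 [ 0.06 -6.01  2.87] 30.49 9.0333
13 False 12.18 [-0.33 -6.37  3.6 ] 30.39 9.2833
14 False 13.49 [-1.04 -5.4   2.06] 30.39 9.5333
16 False 15.21 [-0.56 -6.31  2.96] 30.3 9.8833
18 False 17.38 [ 0.6  -5.35  3.21] 30.46 10.2333
21 False 20.34 [-0.58 -6.19  2.77] 30.35 10.6833
25 False 24.32 [-0.75 -5.81  2.58] 30.17 11.2333
30 False 29.28 [ 0.24 -6.71  2.8 ] 30.56 11.8833
```

View pics/w3.png

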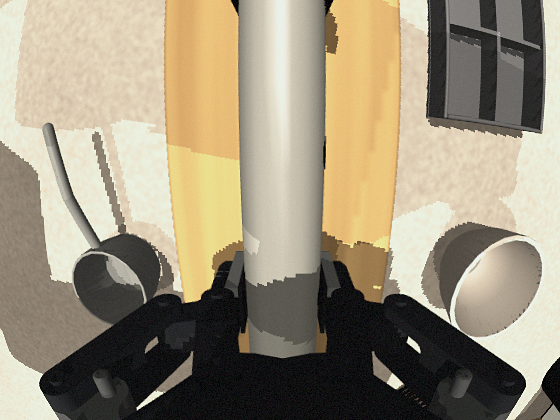

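The +60 hole stays at (324,152) in the wrist view both before and after: the handle travelled 29 mm with the gripper, with no slip and about 6 N sliding friction. Continue slowly until the button catches.

```bash
python3 - <<'E'
from h import *
P=np.load("P0.npy")
move_linear(P+45*EY,max_speed=20,guard=26); print(s(),fp())
for t in range(46,76):
    g=move_linear(P+t*EY,max_speed=7,guard=15); f=fp(); print(t,g,s(),f,current_time())
    if g or abs(f[1])>13.5: break
E
```

```text
45.01 [-0.77 -4.42  4.06]
46 False 46.07 [-1.08 -3.94  3.29] 13.125
47 False 48.72 [-1.15  2.95  5.39] 13.4167
48 False 49.47 [-1.72  1.16  5.2 ] 13.7083
49 False 49.89 [-0.75 -1.41  5.28] 14.0
50 False 50.58 [-1.96 -1.89  5.07] 14.2917
51 False 51.53 [-0.12 -2.38  4.55] 14.5833
52 False 52.5 [-1.43 -1.25  4.8 ] 14.875
53 False 53.0 [-1.54 -3.95  5.77] 15.1667
54 False 53.32 [-1.77 -5.42  4.44] 15.4583
55 False 53.64 [-2.16 -8.17  4.1 ] 15.75
56 False 53.91 [ -1.74 -10.54   4.38] 16.0417
57 False 54.2 [ -0.91 -12.66   4.78] 16.3333
58 False 54.49 [ -1.26 -16.21   4.32] 16.625
```

The button has caught: the handle stopped at about 53 mm and the force is rising (16 N). Verify with a picture while backing off, then push back.

```bash
python3 - <<'E'
from h import *
P=np.load("P0.npy")
t=57
while t>30:
    t-=1 if abs(fp()[1])<9 or fp()[1]<0 else .5
    g=move_linear(P+t*EY,max_speed=8,guard=20); f=fp(); print(t,g,s(),f,current_time())
    if g or f[1]>14 or s()<45: break
if f[1]>10 and s()>45:
    for _ in range(4): sleep(.2); print(s(),fp(),current_time())
p,d=capture("scene"); cv2.imwrite("pics/s2.png",cv2.resize(p[130:260,200:400,::-1],(800,520),interpolation=cv2.INTER_CUBIC))
E
```

```text
56 False 54.15 [ -1.27 -10.04   4.58] 17.025
55 False 53.83 [-0.67 -7.48  4.59] 17.3
54 False 53.54 [-2.4  -5.44  5.09] 17.575
53 False 53.23 [-1.69 -1.84  4.56] 17.85
52 False 52.87 [-1.42 -1.16  6.14] 18.125
51 False 52.42 [-1.71  1.4   5.69] 18.4
50 False 51.65 [-1.59  2.49  5.64] 18.675
49 False 50.69 [-2.44  1.7   5.34] 18.95
48 False 49.75 [-1.78  2.    5.66] 19.225
47 False 49.36 [-1.41  4.04  5.02] 19.5
46 False 49.02 [-1.94  5.93  6.3 ] 19.775
45 False 48.72 [-1.04  8.01  6.03] 20.05
44 False 48.44 [-1.25 10.71  6.61] 20.325
43.5 False 48.31 [-1.82 12.38  6.43] 20.575
43.0 False 48.19 [-1.06 14.28  6.44] 20.825
48.17 [-1.55 13.8   6.53] 21.025
48.2 [-1.48 13.42  6.58] 21.225
48.21 [-0.85 13.87  6.61] 21.425
48.21 [-1.61 13.56  7.11] 21.625
```

View pics/s2.png

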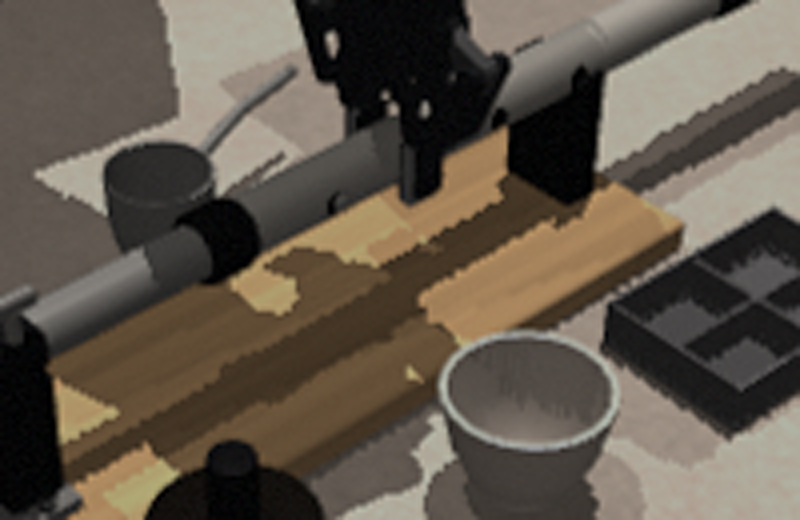

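The ferrule has moved from crop (140,280) to (220,240), and the button spot at (338,200) is dark because it is in shadow. The handle is blocked both ways (about 49.4 and 53.2 mm), and 13.6 N was held for 0.8 s. I add about 2 N for certainty, unload, release, retreat and look.

```bash
python3 - <<'E'
from h import *
P=np.load("P0.npy")
move_linear(P+42.3*EY,max_speed=8,guard=20)
for _ in range(3): sleep(.2); print(s(),fp(),current_time())
for t in (44,46,48,49): move_linear(P+t*EY,max_speed=10)
print(s(),fp())
grip(1.0); print(current_width(),fp(),current_time())
p=np.array(current_tcp_pos()); move_linear(p+[0,0,126],max_speed=90); print(s(),fp(),current_time())
q=np.array(current_tcp_pos()); c=camera_info("wrist"); im,d=capture("wrist"); cv2.imwrite("pics/w4.png",im[:,:,::-1])
np.save("pics/w4c.npy",c["world_to_cam"])
E
```

```text
47.98 [-1.18 15.71  6.41] 22.125
48.01 [-1.68 16.65  7.08] 22.325
47.97 [-1.32 15.38  7.2 ] 22.525
49.94 [-1.68 -0.58  4.59]
0.9995556227803565 [0.79 1.05 0.62] 24.3667
49.03 [ 0.71 -0.78 -0.87] 25.9167
```

View pics/w4.png

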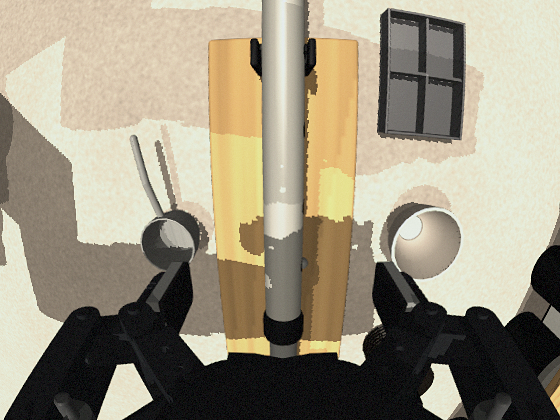

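The button stands proud at (303,265), the empty first hole is above it at (305,207), and the ferrule's edge is at about row 315. The bystanders are undisturbed. A quick numeric check, then hand in.

```bash
python3 - <<'E'
from h import *
c=camera_info("wrist"); rel=lambda p:np.round([(p-O)@EX,(p-O)@EY],1)
print("button",rel(fishplane(c,303,265,95)),"first hole",rel(fishplane(c,305,207,95)),"ferrule",rel(fishplane(c,282,315,111)))
im=cv2.imread("pics/w4.png"); cv2.imwrite("pics/w4c.png",cv2.resize(im[180:350,250:330],None,fx=3.4,fy=3.4,interpolation=cv2.INTER_CUBIC))
E
```

```text
button [17.1 -2.6] first hole [17.5 48.9] ferrule [ -0.7 -43.4]
```

View pics/w4c.png

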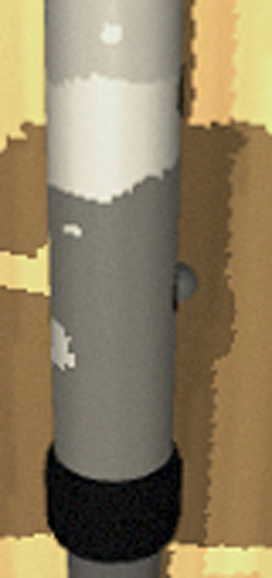

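The crop shows the dome standing out of the next hole at crop (186,283). The empty first hole at (183,90) lies about 51 mm from the button, so the pole is locked.

```bash
python3 -c "
from h import *
print(current_time(),fp()); hand_in()"
```

```text
25.9667 [ 0.23 -0.46 -0.23]
the job is handed in; nothing more can be done
```

The pole is one hole longer, with the button locked in the next hole. I handed the job in at 26.0 s of the 42 s allowed.

- **Lengthening:** I squeezed the button flush and drew the handle out. Sliding took about 6 N, with a peak of about 13 N as it rode over the button. The button snapped into the next hole about 51 mm out.
- **Lock:** The handle was then blocked both ways, at about 49 and 53 mm. Finding the outer stop loaded the wrist to 16 N.
- **Proof push:** I pushed back at 13.6 N (wrist force) for 0.8 s, then at about 16 N for 0.6 s. Allowing for 2 to 6 N of sliding friction, I put the load on the button at roughly 8 to 14 N. I did not measure it directly, but it stayed well below 25 N.
- **Final checks:** After release, the wrist camera showed the button standing out of the hole, with the empty first hole about 51 mm further along. The gripper was open and clear of the pole, with wrist force near zero. The bowl, tray and scoop looked undisturbed; I did not re-check the screwdriver and spare brush up close, but the arm never came near them.
- **Small disagreements:** The cameras' estimates of where the button sits along the pole differed by 2 to 4 mm, up to about 5 mm in the last view. The tool position read about 1 mm less slide than expected under the push load. Neither affects the result.

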